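Lay the nail block down against its stop

ROBOT

A 6-joint arm with a two-finger parallel gripper is mounted at the origin on the work surface. World frame = base frame: x ahead of the robot, y to its left, z up, the work surface at z = 0. Lengths are in m, angles in rad, forces in N, time in s.
With the tool pointing down it reaches from about 0.25 to 0.85 m from the base axis. Payload 12.5 kg.
Tool frame: the origin (TCP) lies midway between the tips of the shut fingers; the grasp point (between the pads) lies 19 mm behind it; z points along the fingers, y is the line along which they close (so a half turn about z gives the same grasp; the last joint's range is limited). The gripper opens to 93 mm and grips with 3 to 60 N. Pads are 15 mm wide; open, the fingers measure 128 mm over their backs; the gripper's body (75 mm by 188 mm) begins 65 mm behind the grasp point.
Start: joints at [1.117, 0.351, 1.652, -0, 1.139, -0.085], TCP at [0.198, 0.513, 0.219] pointing down, gripper open.
Joint ranges: [-2.75, 2.75], [-0.79, 2.1], [0.01, 2.65], [-1.57, 4.71], [0.07, 3.14], [-2.87, 2.87]. Speed limits (rad/s): [2.22, 2.22, 2.79, 3.14, 3.14, 3.14].

INTERFACE

Orientations are given as a 3x3 rotation matrix whose columns are the frame's x, y, z axes.
In Python, from cell import get_obs, capture, close_job, cut_out, mark_of gives the robot as it stands.
- The arm moves only by the tool apply_moves, never from a script. Its argument "series" is a list of rows, each a list of 7 numbers: the turn, a rotation vector about the tool's x, y, z as a fraction of full scale, then the shift along the tool's x, y, z as a fraction of full scale, then the opening in per cent of the stroke, from 0 (shut) to 100 (fully open). A call has 1 to 20 rows; each row shifts and turns the commanded pose from where the row before left it, along the tool's axes as they then stand; what a row does not reach is not made up. Full scale, the value 1, is 0.06 m for a shift and 180 degrees for a turn. A row lasts 1/8 s, in which the tool goes at most 62.5 mm and 10.7 degrees, less where a joint would pass 70% of its speed; a pose out of reach is approached as far as the arm can. A call with a number of a shift or a turn outside -1 to 1 is refused whole. A call with a gripper value outside its range is refused whole. The fingers move at their own pace and stop on an object; "grip_force" is the grip in N (left out, the last holds). Time passes only in rows, so rows that do not move let the fingers close. It gives the time, the measured TCP pose, the force, the opening and the grip force at its end, in the units of the state.
- get_obs(): the state, without advancing time (a new reading comes with each control period).
- capture(name): name is "scene" or "top" or "wrist"; returns a dict with "pixels" (480x640x3 uint8, red, green, blue), "range_z" (480x640 float32, m along the optical axis (not along the pixel's ray), 0 where there is no reading), "mtx" (3x3 intrinsics, pixels), "dist" ([k1, k2, p1, p2, k3] as OpenCV has them; the pictures are not rectified), "rvec" (rotation vector, rad) and "tvec" (3), from world to camera coordinates, as OpenCV has them; the wrist camera has in their place "hand_eye" (4x4, takes a point from camera to tool coordinates, whose origin is the TCP and whose axes are the flange's). Camera axes: x right, y down, z forward; pixel columns grow to the right and rows downward; lengths in m; the calibration is good to about 2 mm. A picture is of the moment at which its call begins: read the wrist's pose just before it.
- close_job(): hands the job in; it is judged then, once.
Trained networks look in the newest picture that a camera, given by its name, has taken for a name from the list of things; names that differ only in an ending like _2 or _b are one class to them, and where a whole thing is asked for, a point or a joint stands for the part that bears it (a point fixed in the world has none). Each returns a list of dicts, best first, with "p" (0 to 1); they miss things now and then, are a little off and sometimes report something else, mostly with a low value. They report only what shows in the picture. A call takes as long as a camera call. They do not tell look-alikes from the thing itself.
- cut_out(thing, camera): "mask" (480x640 bool, what is visible of it) and "extent" ([centre column, centre row, width, height] in pixels, round what is visible of it).
- mark_of(thing, camera): "location" ([column, row] in pixels: a listed point, or the origin of a listed thing).
The state is a dict: "t": time; "qpos": joint angles; "joint_velocities": joint speeds; "effort": joint torques, N m; "tool_pos": TCP position; "tool_rot": TCP orientation; "contact_force": force on the tool from outside, world axes, zero at the start; "ft_torque": the same for the moment, N m; "finger_gap": opening from 0.0 (shut) to 1.0 (fully open); "gripper_force": force on a finger pad.
Only numpy, scipy, OpenCV 4.12 (cv2) and the standard library are available. Lean on these libraries where they do the work, as an engineer would, in place of code of your own. Each camera call takes 0.05 s, during which the arm holds its last target. There are 200 camera calls.

TASK

Get the wooden nail block ready for the hammering demonstration: push it over, high on its side, so that it falls flat on its broad face inside the taped outline on the mat, and then push it along the mat, away from the robot, until its whole long side is snug against the wooden stop strip, still inside the outline. Only push the block with the fingers, never lift or carry it, and leave everything else where it stands.

Things in the scene. Friction and masses are not known exactly. Their poses are not given: they have to be found in the camera images.
- block: Plain pale wooden block, 0.4-0.65 kg, standing on end on the mat: 85 mm (own x) by 60 mm (own y) by 160 mm tall (own z). Origin: centre of the end it stands on. One broad face (85 x 160, own +y or -y) looks to the outline. It stands on the outline's near end line: pushed over about its foot it lands inside. Pushed above half height it tips, not slides, and falls once leaned 21 degrees.
- block_head (a point): Centre of the block's other end face (the upper one at the start), 160 mm along the block's z from its origin; the block's middle is half way. Lying down the block is 60 mm high.
- block_edge_a (a point): Middle of the foot edge of the block below its +y broad face (own x 0, y +30 mm, z 0).
- block_edge_b (a point): Middle of the foot edge of the block below its -y broad face (own x 0, y -30 mm, z 0).
- outline: Marked zone: white paper tape, flat, on three sides; the fourth, away from the robot (own +x), is a fixed brown wooden stop strip 24 mm high, 20 mm thick, 200 mm long, its face at own x +72.5 mm. Inside 145 mm (own x, -72.5 to 72.5) by 220 mm (own y, -110 to 110). Origin: centre of that area, on the mat. It lies left or right of the block; own y runs along the way the block falls.
- mat: Fixed black rubber mat, 300 mm (own x) by 500 mm (own y), 4 mm thick, its axes parallel to the outline's. Origin: centre of its underside, on the table (the outline is on its top, 4 mm up). The block stands about its middle.
- rack: White rack with eight capped vials, loose on the mat on the side of the block opposite to the outline. 160 mm (own x) by 64 mm (own y), 80 mm high with the vials; its near side is about 45 to 65 mm from the block, so fingers pushing high pass above it. Origin: centre of its underside. Leave it alone.
- nail_jar: Glass jar with steel lid, 42 mm across, 52 mm high, on the mat beyond the block. Origin: centre of its underside. Leave it alone.
- beaker: Small glass beaker, 46 mm across, 55 mm high, on the mat on the robot's side of the block. Origin: centre of its underside. Leave it alone.
- flask: Glass flask, 124 mm across, 204 mm high, off the mat on the left. Origin: centre of its underside. Leave it alone.
- gas_can: Aluminium can with white cap, 60 mm across, 170 mm high, off the mat on the right. Origin: centre of its underside. Leave it alone.
- carton: Cardboard carton, 120 x 200 mm, 90 mm high, off the mat on the left. Origin: centre of its underside. Leave it alone.
- hammer: Hammer lying off the mat on the right. Origin: underside, near its middle. Leave it alone.
Not all that is in view belongs to the job. What is shaped like the block but pink or red is not meant.

How it is judged:
On the way, in this order (a step that is already met when the one before it is completed fails the run):
1. the block lies on its broad face, at rest, inside the taped outline (angle between block's own x axis and vertical between 1.5008 and 1.6408 rad and angle between block's own z axis and vertical between 1.5008 and 1.6408 rad and y of block_head in the frame of outline between -0.113 and 0.113 m and x of each of block_head, block in the frame of outline above -0.034 m and y of block in the frame of outline between -0.113 and 0.113 m and linear speed of block below 0.03 m/s), for 0.2 s.
2. the block has been pushed snug against the stop strip, still lying inside the outline (angle between block's own x axis and vertical between 1.5008 and 1.6408 rad and angle between block's own z axis and vertical between 1.5008 and 1.6408 rad and y of block_head in the frame of outline between -0.113 and 0.113 m and x of each of block_head, block in the frame of outline above -0.034 m and y of block in the frame of outline between -0.113 and 0.113 m and x of each of block_head, block in the frame of outline above 0.025 m), for 0.2 s.
At the end, for the whole second after the job is handed in: The block lies at rest on a broad face (level within 4 degrees), its length inside the outline (3 mm over allowed at an end), both ends of its long side within 5 mm of the stop's face; no bystander has moved 15 mm (all of step 2 and linear speed of block below 0.03 m/s and distance of each of rack, nail_jar, beaker, flask, gas_can, carton, hammer from where it was at the start of the episode below 0.015 m); the robot touches nothing.
It fails at once if the block was lifted or carried: both long edges of its foot were more than 16 mm above the mat (height (world z) of each of block_edge_a, block_edge_b above 0.02 m).
It fails at once if the rack of vials, nail jar or beaker was moved 15 mm or more (distance of any of rack, nail_jar, beaker from where it was at the start of the episode above 0.015 m).
It fails at once if a thing beside the mat was moved 15 mm or more (distance of any of flask, gas_can, carton, hammer from where it was at the start of the episode above 0.015 m).
It also fails if it takes over 45 s, if anything falls off the work surface, if the arm or the gripper's body presses on something with over 40 N, if the wrist force passes 120 N, or if a joint passes its speed limit or range.

## Working session

There is one attempt and no reset: what is moved stays moved. The work goes in short steps, Python scripts to look and compute and a tool call to move; the robot and the scene stay as the last step left them, time stands still between calls to the robot, and variables do not carry over. Pictures are saved under pics/ and viewed, at most 10 in all, crops included, and the job is handed in when it is done.

Besides the shell and the picture viewer there is one more tool, called after "Call:" in YAML: its name, and indented under it one key for each argument. apply_moves: Moves the arm, as the interface text tells. Shift numbers are shares of 0.06 m and turn numbers shares of 180 degrees, none past 1 either way. Its arguments: {"type":"object","properties":{"series":{"type":"array","items":{"type":"array","items":{"type":"number"}}},"grip_force":{"type":"number"}},"required":["series"]}

```bash
mkdir -p pics && ls
cat > h.py <<'E'
import numpy as np, cv2
from cell import get_obs, capture, close_job, cut_out, mark_of
def pose(c):
    if 'rvec' in c:
        R=cv2.Rodrigues(np.array(c['rvec'],float))[0]; return R,np.array(c['tvec'],float).reshape(3)
def pts(c,uv):
    """world points of pixels by depth"""
    uv=np.array(uv,float).reshape(-1,1,2)
    n=cv2.undistortPoints(uv,np.array(c['mtx']),np.array(c['dist']))[:,0]
    ij=uv[:,0].round().astype(int); z=c['range_z'][ij[:,1],ij[:,0]]
    P=np.c_[n*z[:,None],z]; R,t=pose(c)
    return (P-t)@R
def cloud(c):
    v,u=np.mgrid[0:480,0:640]
    P=pts(c,np.c_[u.ravel(),v.ravel()]); P[c['range_z'].ravel()<=0]=np.nan
    return P.reshape(480,640,3)
def proj(c,P):
    return cv2.projectPoints(np.array(P,float).reshape(-1,1,3),np.array(c['rvec'],float),np.array(c['tvec'],float),np.array(c['mtx']),np.array(c['dist']))[0][:,0]
E
python3 - <<'E'
from h import *
for n in ('scene','top'):
    c=capture(n); cv2.imwrite(f'pics/{n}0.png',c['pixels'][:,:,::-1])
    np.savez(f'{n}0.npz',**c)
    for th in ('block','outline','rack','nail_jar','beaker','mat','block_head'):
        try:
            m=mark_of(th,n); print(n,th,[(np.round(d['location']),round(d['p'],2)) for d in m[:3]], [(np.round(d['extent']),round(d['p'],2)) for d in cut_out(th,n)[:3]] if th!='block_head' else '')
        except Exception as e: print(th,e)
print(get_obs())
E
```

```text
pics
scene block [(array([445., 299.]), 0.8), (array([311., 283.]), 0.79)] [(array([309., 262.,  36.,  60.]), 0.97), (array([216., 227.,  34.,  49.]), 0.85), (array([446., 279.,  30.,  64.]), 0.76)]
scene outline [(array([288., 264.]), 0.58)] [(array([291., 266.,  86.,  52.]), 0.64)]
scene rack [(array([335., 299.]), 0.77), (array([383., 384.]), 0.46)] [(array([337., 295.,  57.,  45.]), 0.72), (array([231., 194.,  20.,  43.]), 0.7)]
scene nail_jar [(array([275., 299.]), 0.51), (array([303., 280.]), 0.27)] [(array([279., 293.,  20.,  24.]), 0.86)]
scene beaker [(array([342., 269.]), 0.6)] [(array([341., 262.,  13.,  24.]), 0.81), (array([319., 293., 180., 126.]), 0.27)]
scene mat [(array([310., 285.]), 0.59)] [(array([316., 293., 180., 124.]), 0.73)]
scene block_head [(array([214., 209.]), 0.97), (array([453., 259.]), 0.74), (array([312., 236.]), 0.69)] 
top block [(array([299., 230.]), 0.95), (array([404., 177.]), 0.88), (array([212., 308.]), 0.61)] [(array([297., 222.,  28.,  31.]), 0.85), (array([203., 314.,  42.,  36.]), 0.72), (array([410., 173.,  38.,  42.]), 0.67)]
top outline 
[... 668 characters left out ...]
8e+00, -8.45762259e-02]), 'joint_velocities': array([-0.00045496,  0.0008083 , -0.00137148,  0.00138452,  0.00265916,
        0.001257  ]), 'effort': array([ 1.40303373e-04, -4.97243357e+01, -2.85487157e+01,  6.99977414e-02,
        2.19690782e-02,  2.35986113e-05]), 'tool_pos': array([0.19822525, 0.51300595, 0.21864945]), 'tool_rot': array([[-9.32763381e-01,  3.60489217e-01, -6.33575003e-06],
       [ 3.60489217e-01,  9.32763380e-01, -3.54687949e-05],
       [-6.87636247e-06, -3.53679626e-05, -9.99999999e-01]]), 'contact_force': array([ 0.16061283, -0.14966852, -0.18158716]), 'ft_torque': array([-0.0416847 , -0.02305299,  0.02838614]), 'gripper_force': 0.0, 'finger_gap': 1.0004272177729505}
```

Run:
```python
import cv2
a=cv2.imread('pics/top0.png'); cv2.imwrite('pics/topc.png',cv2.resize(a[130:360,150:470],None,fx=2.5,fy=2.5,interpolation=2))
```

```text
(no output)
```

View pics/scene0.png

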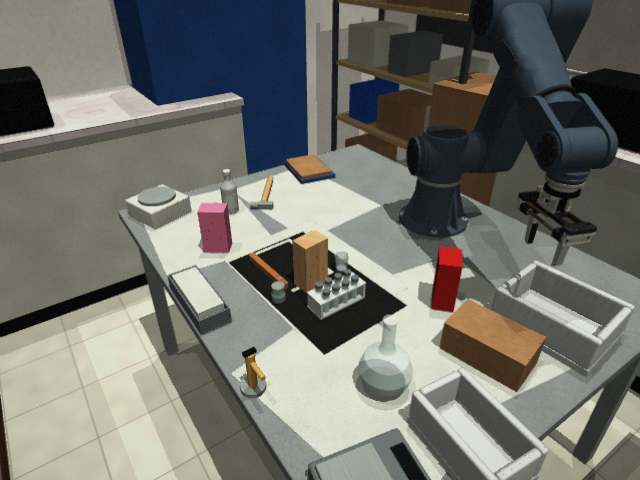

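View pics/topc.png

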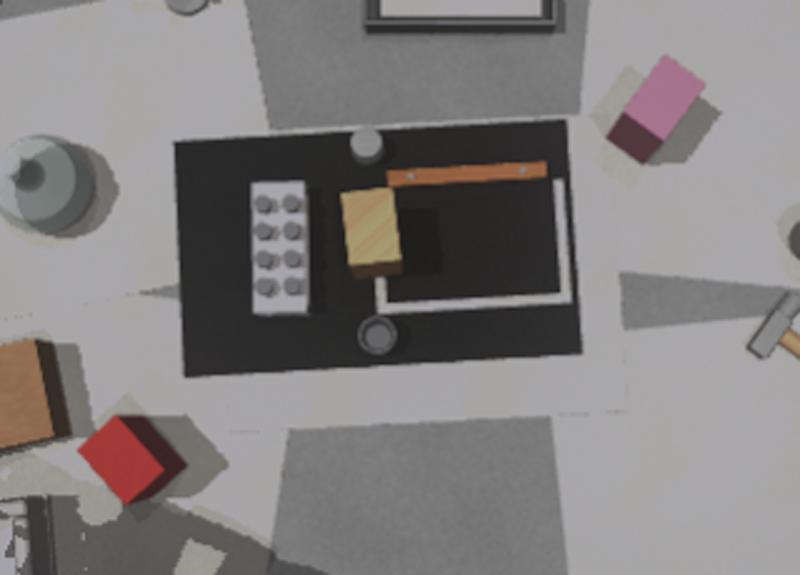

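Candidates for the block: pale wood (top 297,222; scene 309,262), pink (top 410,173; scene 216,227), red (top 203,314; scene 446,279). The pale one, standing on the mat at the outline's near end line, is the one, and the crop confirms it. The outline with its stop strip (top 305–370, 200) is to the block's right and the rack to its left. Next I measure.

Run:
```python
from h import *
c=dict(np.load('top0.npz')); W=cloud(c); rgb=c['pixels'].astype(int)
print('cam', -pose(c)[0].T@pose(c)[1])
def rect(P,name):
    r=cv2.minAreaRect((P[:,:2]*1000).astype(np.float32)); print(name,len(P),'z',np.round(np.percentile(P[:,2],[5,50,95]),4),'c',np.round(r[0],1),np.round(r[1],1),round(r[2],2)); print(np.round(cv2.boxPoints(r),1).tolist())
box=np.zeros((480,640),bool); box[170:285,215:390]=1
z=W[...,2]
m=box&(z>.15); rect(W[m],'block top')
hsv=cv2.cvtColor(c['pixels'],cv2.COLOR_RGB2HSV)
s=box&(hsv[...,1]>120)&(hsv[...,2]>90)&(z<.05)&(z>.018); s[:,:]&=(np.mgrid[0:480,0:640][0]<207); rect(W[s],'strip')
t=box&(hsv[...,1]<60)&(hsv[...,2]>140)&(np.abs(z-.004)<.006)
t[:180]=0;n,l,st,_=cv2.connectedComponentsWithStats(t.astype(np.uint8)*1)
for i in range(1,n):
    if st[i,4]>40: rect(W[l==i],f'tape{i} {st[i]}')
mm=box&(hsv[...,2]<40)&(z<.015); rect(W[mm],'mat')
r=box&(z>.045)&(z<.1)
n,l,st,_=cv2.connectedComponentsWithStats(r.astype(np.uint8))
for i in range(1,n):
    if st[i,4]>25: rect(W[l==i],f'obj{i} {st[i]}')
c2=dict(np.load('scene0.npz')); W2=cloud(c2)
b=np.zeros((480,640),bool); b[220:300,285:335]=1
m=b&(W2[...,2]>.152)&(W2[...,2]<.172); rect(W2[m],'scene block top')
```

```text
cam [0.36456018 0.003073   1.76658231]
block top 621 z [0.157  0.1636 0.1696] c [584.8  60.6] [85.6 59.9] 6.73
[[538.7999877929688, 85.30000305175781], [545.7999877929688, 25.799999237060547], [630.9000244140625, 35.79999923706055], [623.7999877929688, 95.30000305175781]]
strip 360 z [0.0206 0.0273 0.0338] c [668.3 -55.1] [ 19.5 195.8] 3.53
[[652.5, 42.0], [664.5999755859375, -153.39999389648438], [684.0, -152.1999969482422], [672.0, 43.20000076293945]]
tape1 [215 180  29  65 325] 325 z [-0.0015  0.0024  0.0077] c [632.8 282.8] [204.4  90.2] 0.38
[[530.2999877929688, 327.20001220703125], [530.9000244140625, 237.0], [735.2999877929688, 238.39999389648438], [734.7000122070312, 328.6000061035156]]
tape5 [245 180  19   4  43] 43 z [-0.0015  0.0021  0.0068] c [729.  204.7] [57.3 11.2] 89.32
[[723.0, 176.10000610351562], [734.2000122070312, 176.0], [734.9000244140625, 233.1999969482422], [723.7000122070312, 233.39999389648438]]
tape14 [ 215  180  175  105 1859] 1859 z [-0.0014  0.0024  0.008 ] c [569.7  50.3] [549.7 330.9] 89.84
[[403.5, -224.10000610351562], [734.4000244140625, -225.0], [
[... 1309 characters left out ...]
0517578]]
obj3 [291 236  19   4  38] 38 z [0.048  0.0736 0.0978] c [542.6  56.2] [ 1.8 55.6] 6.03
[[538.7999877929688, 83.69999694824219], [544.5999755859375, 28.399999618530273], [546.5, 28.600000381469727], [540.5999755859375, 83.9000015258789]]
obj4 [293 256  15  15  53] 53 z [0.0473 0.0577 0.0641] c [466.8  56.3] [42.9 42.7] 0.02
[[445.29998779296875, 77.69999694824219], [445.29998779296875, 35.0], [488.29998779296875, 35.0], [488.20001220703125, 77.69999694824219]]
scene block top 473 z [0.1542 0.1647 0.1677] c [582.6  60.9] [88.9 63.4] 5.37
[[535.4000244140625, 88.30000305175781], [541.2999877929688, 25.200000762939453], [629.9000244140625, 33.5], [623.9000244140625, 96.5999984741211]]
```

The block's top centre is at (0.585, 0.0605), z 0.164, size 85.6×59.9 mm, yaw 6.7°. The stop face is at 3.5° yaw and the outline centre is about (0.586, -0.060). The block should land at outline y +90 to -70, which is inside. I'm moving behind the block, above the rack.

Call:
apply_moves:
  series:
    - [0, 0, 0.0576, 0, 0, -0.34, 0]
    - [0, 0, 0.0576, 0, 0, -0.34, 0]
    - [0, 0, 0.0576, 0, 0, -0.34, 0]
    - [0, 0, 0.0576, 0, 0, -0.34, 0]
    - [0, 0, 0.0576, 0, 0, -0.34, 0]
    - [0, 0, 0.0576, 0, 0, -0.34, 0]
    - [0, 0, 0, -0.6, 0.46, 0, 0]
    - [0, 0, 0, -0.6, 0.46, 0, 0]
    - [0, 0, 0, -0.6, 0.46, 0, 0]
    - [0, 0, 0, -0.6, 0.46, 0, 0]
    - [0, 0, 0, -0.6, 0.46, 0, 0]
    - [0, 0, 0, -0.6, 0.46, 0, 0]
    - [0, 0, 0, -0.6, 0.46, 0, 0]
    - [0, 0, 0, -0.6, 0.46, 0, 0]
    - [0, 0, 0, -0.6, 0.46, 0, 0]
    - [0, 0, 0, -0.6, 0.46, 0, 0]
    - [0, 0, 0, -0.6, 0.46, 0, 0]
    - [0, 0, 0, -0.6, 0.46, 0, 0]
    - [0, 0, 0, 0, 0, 0, 0]

```text
t: 3.78
tool_pos: [0.5786, 0.1203, 0.3403]
tool_rot: [[-0.113, 0.994, -0.001], [0.994, 0.113, -0.0], [-0.0, -0.001, -1.0]]
contact_force: [-0.0, 0.5, 0.2]
finger_gap: 0.006
gripper_force: 0.0
```

Call:
apply_moves:
  series:
    - [0, 0, 0, 0, 0, 0.7, 0]
    - [0, 0, 0, 0, 0, 0.7, 0]
    - [0, 0, 0, 0, 0, 0.7, 0]
    - [0, 0, 0, 0, 0, 0.7, 0]
    - [0, 0, 0, 0, 0, 0.6, 0]
    - [0, 0, 0, 0, 0, 0, 0]
    - [0, 0, 0, -0.1, 0, 0, 0]
    - [0, 0, 0, -0.1, 0, 0, 0]
    - [0, 0, 0, -0.1, 0, 0, 0]

```text
t: 4.9
tool_pos: [0.5799, 0.104, 0.1382]
tool_rot: [[-0.116, 0.993, 0.002], [0.993, 0.116, 0.0], [-0.0, 0.002, -1.0]]
contact_force: [-0.5, -0.1, -0.8]
finger_gap: 0.006
gripper_force: 0.0
```

Call:
apply_moves:
  series:
    - [0, 0, 0, -0.08, 0, 0, 0]
    - [0, 0, 0, -0.08, 0, 0, 0]
    - [0, 0, 0, -0.08, 0, 0, 0]
    - [0, 0, 0, -0.08, 0, 0, 0]
    - [0, 0, 0, -0.08, 0, 0, 0]
    - [0, 0, 0, -0.08, 0, 0, 0]

```text
t: 5.65
tool_pos: [0.5828, 0.0755, 0.137]
tool_rot: [[-0.116, 0.993, -0.0], [0.993, 0.116, -0.0], [-0.0, -0.0, -1.0]]
contact_force: [-0.1, 1.0, 1.0]
finger_gap: 0.008
gripper_force: 0.5
```

Run:
```python
from h import *
print(get_obs()['contact_force'],get_obs()['tool_pos'])
c=capture('scene'); cv2.imwrite('pics/s1.png',cv2.resize(c['pixels'][200:340,220:420,::-1],None,fx=4,fy=4))
```

```text
[-0.0966973   0.95236116  0.95896696] [0.58278645 0.07554469 0.13702019]
```

View pics/s1.png

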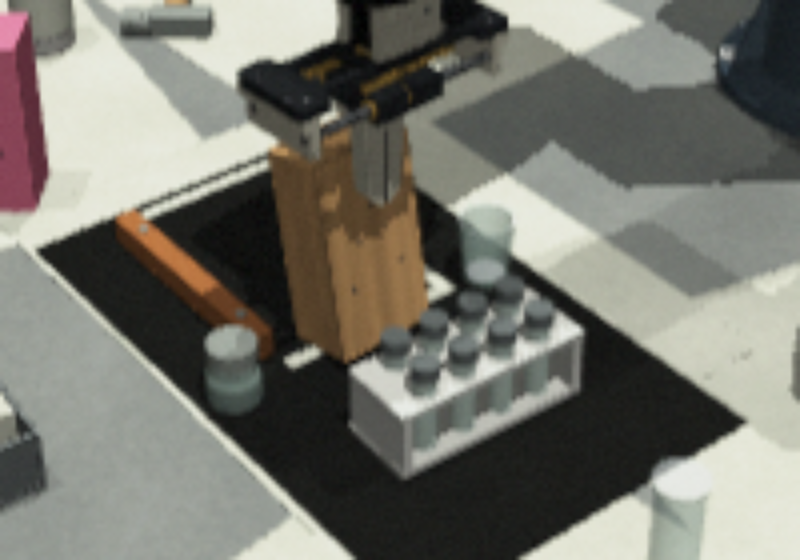

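The block (crop 350,240) is leaning about 10° with its foot edge staying put, and the rack (460,380) is untouched. I'll continue.

Call:
apply_moves:
  series:
    - [0, 0, 0, -0.08, 0, 0, 0]
    - [0, 0, 0, -0.08, 0, 0, 0]
    - [0, 0, 0, -0.08, 0, 0, 0]
    - [0, 0, 0, -0.08, 0, 0, 0]
    - [0, 0, 0, -0.08, 0, 0, 0]
    - [0, 0, 0, -0.08, 0, 0, 0]
    - [0, 0, 0, -0.08, 0, 0, 0]
    - [0, 0, 0, -0.08, 0, 0, 0]
    - [0, 0, 0, 0, 0, 0, 0]
    - [0, 0, 0, 0, 0, 0, 0]
    - [0, 0, 0, 0, 0, -0.3, 0]
    - [0, 0, 0, 0, 0, -0.5, 0]
    - [0, 0, 0, 0, 0, -0.5, 0]

```text
t: 7.32
tool_pos: [0.5873, 0.0379, 0.2172]
tool_rot: [[-0.116, 0.993, 0.001], [0.993, 0.116, 0.0], [-0.0, 0.001, -1.0]]
contact_force: [-0.1, -0.5, -0.5]
finger_gap: 0.005
gripper_force: 0.0
```

```bash
cat > m.py <<'E'
from h import *
import sys
O=np.array([653.9-72.5,-96.2]); A=np.array([[.9981,.0616],[-.0616,.9981]])
c=capture('top'); W=cloud(c); z=W[...,2]
p=W[...,:2]*1000@A.T-O
hsv=cv2.cvtColor(c['pixels'],cv2.COLOR_RGB2HSV)
m=(z>.052)&(z<.08)&(p[...,0]>-75)&(p[...,0]<80)&(p[...,1]>-125)&(p[...,1]<125)&(hsv[...,1]>40)
r=cv2.minAreaRect(p[m].astype(np.float32)); print('block in outline mm',m.sum(),np.round(r[0],1),np.round(r[1],1),r[2],np.round(cv2.boxPoints(r),1).tolist(),np.percentile(z[m],[5,50,95]))
cv2.imwrite(f'pics/{sys.argv[1]}.png',cv2.resize(c['pixels'][160:290,210:400,::-1],None,fx=4,fy=4))
E
python3 m.py t1
```

```text
block in outline mm 932 [12.7 -3.3] [ 85.3 138. ] 2.246452569961548 [[-32.599998474121094, 64.0], [-27.200000762939453, -74.0], [58.0, -70.5999984741211], [52.599998474121094, 67.30000305175781]] [0.05665047 0.06319585 0.07043826]
```

View pics/t1.png

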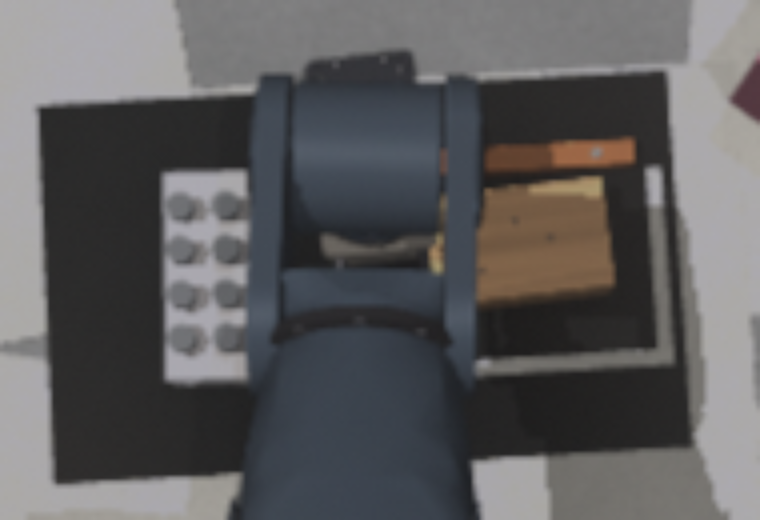

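The block (crop 545,240) lies flat in the outline; the measured far end is at y -72, x about 13 mm, skew about 2°. Next I move to the robot's side of it, turn the gripper and open it for a wide push.

Call:
apply_moves:
  series:
    - [0, 0, 0, -0.72, -0.68, 0, 0]
    - [0, 0, 0, -0.72, -0.68, 0, 0]
    - [0, 0, -0.0536, 0, 0, 0, 100]
    - [0, 0, -0.0536, 0, 0, 0, 100]
    - [0, 0, -0.0536, 0, 0, 0, 100]
    - [0, 0, -0.0536, 0, 0, 0, 100]
    - [0, 0, -0.0536, 0, 0, 0, 100]
    - [0, 0, -0.0536, 0, 0, 0, 100]
    - [0, 0, -0.0536, 0, 0, 0, 100]
    - [0, 0, -0.0536, 0, 0, 0, 100]
    - [0, 0, -0.0536, 0, 0, 0, 100]
    - [0, 0, 0, 0, 0, 0, 100]
    - [0, 0, 0, 0, 0, 0, 100]

```text
t: 9.0
tool_pos: [0.5163, -0.0575, 0.2155]
tool_rot: [[-0.998, -0.057, 0.001], [-0.057, 0.998, -0.0], [-0.001, -0.0, -1.0]]
contact_force: [0.4, -0.2, 0.5]
finger_gap: 1.0
gripper_force: 0.0
```

```bash
python3 m.py t2
```

```text
block in outline mm 300 [12.6  8.4] [ 84.4 159.8] 3.2400965690612793 [[-34.0, 85.80000305175781], [-25.0, -73.69999694824219], [59.20000076293945, -68.9000015258789], [50.20000076293945, 90.5999984741211]] [0.05672325 0.06396893 0.07017845]
```

Call:
apply_moves:
  series:
    - [0, 0, 0, 0, 0, 0.7, 100]
    - [0, 0, 0, 0, 0, 0.7, 100]
    - [0, 0, 0, 0, 0, 0.7, 100]
    - [0, 0, 0, 0, 0, 0.6, 100]
    - [0, 0, 0, 0, 0, 0.44, 100]
    - [0, 0, 0, 0, 0, 0, 100]
    - [0, 0, 0, -0.1, 0, 0, 100]
    - [0, 0, 0, -0.1, 0, 0, 100]
    - [0, 0, 0, -0.1, 0, 0, 100]
    - [0, 0, 0, -0.1, 0, 0, 100]
    - [0, 0, 0, -0.1, 0, 0, 100]
    - [0, 0, 0, -0.1, 0, 0, 100]
    - [0, 0, 0, -0.08, 0, 0, 100]

```text
t: 10.68
tool_pos: [0.557, -0.055, 0.0265]
tool_rot: [[-0.998, -0.061, -0.001], [-0.061, 0.998, 0.0], [0.001, 0.0, -1.0]]
contact_force: [-2.3, 0.5, 1.2]
finger_gap: 1.001
gripper_force: 1.6
```

Call:
apply_moves:
  series:
    - [0, 0, 0, -0.05, 0, 0, 100]
    - [0, 0, 0, -0.05, 0, 0, 100]
    - [0, 0, 0, 0, 0, 0, 100]

```text
t: 11.05
tool_pos: [0.5633, -0.0548, 0.0266]
tool_rot: [[-0.998, -0.061, 0.001], [-0.061, 0.998, -0.0], [-0.001, -0.0, -1.0]]
contact_force: [0.7, 0.9, -0.6]
finger_gap: 1.001
gripper_force: 0.0
```

```bash
python3 m.py t3
```

```text
block in outline mm 231 [55.2  7. ] [ 45.6 159.5] 5.208665370941162 [[25.200000762939453, 84.30000305175781], [39.70000076293945, -74.5], [85.19999694824219, -70.4000015258789], [70.69999694824219, 88.4000015258789]] [0.05641725 0.06303952 0.0693423 ]
```

Call:
apply_moves:
  series:
    - [0, 0, 0, -0.03, 0, 0, 100]
    - [0, 0, 0, -0.03, 0, 0, 100]
    - [0, 0, 0, 0, 0, 0, 100]

```text
t: 11.48
tool_pos: [0.5649, -0.0544, 0.0265]
tool_rot: [[-0.998, -0.06, -0.004], [-0.06, 0.998, 0.001], [0.004, 0.001, -1.0]]
contact_force: [-10.6, -0.2, 8.6]
finger_gap: 1.0
gripper_force: 5.6
```

Call:
apply_moves:
  series:
    - [0, 0, 0, -0.03, 0, 0, 100]
    - [0, 0, 0, -0.03, 0, 0, 100]
    - [0, 0, 0, 0, 0, 0, 100]

```text
t: 11.85
tool_pos: [0.5649, -0.0541, 0.0263]
tool_rot: [[-0.998, -0.059, -0.012], [-0.059, 0.998, 0.001], [0.012, 0.002, -1.0]]
contact_force: [-31.0, -2.7, 22.9]
finger_gap: 1.0
gripper_force: 15.7
```

Firm against the stop. I'm backing off, rising and checking.

Call:
apply_moves:
  series:
    - [0, 0, 0, 0.1, 0, 0, 100]
    - [0, 0, 0, 0.2, 0, 0, 100]
    - [0, 0, 0, 0.3, 0, 0, 100]
    - [0, 0, 0, 0, 0, 0, 100]
    - [0, 0, 0, 0, 0, -0.8, 100]
    - [0, 0, 0, 0, 0, -0.8, 100]
    - [0, 0, 0, 0, 0, -0.8, 100]
    - [0, 0, 0, 0, 0, -0.8, 100]
    - [0, 0, 0, 0.8, 0, 0, 100]
    - [0, 0, 0, 0.8, 0, 0, 100]
    - [0, 0, 0, 0.8, 0, 0, 100]
    - [0, 0, 0, 0, 0, 0, 100]

```text
t: 13.35
tool_pos: [0.389, -0.0653, 0.2191]
tool_rot: [[-0.998, -0.06, 0.001], [-0.06, 0.998, -0.0], [-0.001, -0.0, -1.0]]
contact_force: [0.2, 0.4, 0.2]
finger_gap: 1.002
gripper_force: 0.0
```

```bash
python3 m.py t4
```

```text
block in outline mm 1459 [31.   6.8] [159.7  87. ] 89.38396453857422 [[-13.300000190734863, -72.5], [73.5999984741211, -73.5], [75.30000305175781, 86.19999694824219], [-11.600000381469727, 87.0999984741211]] [0.05689334 0.06348976 0.07028922]
```

View pics/t4.png

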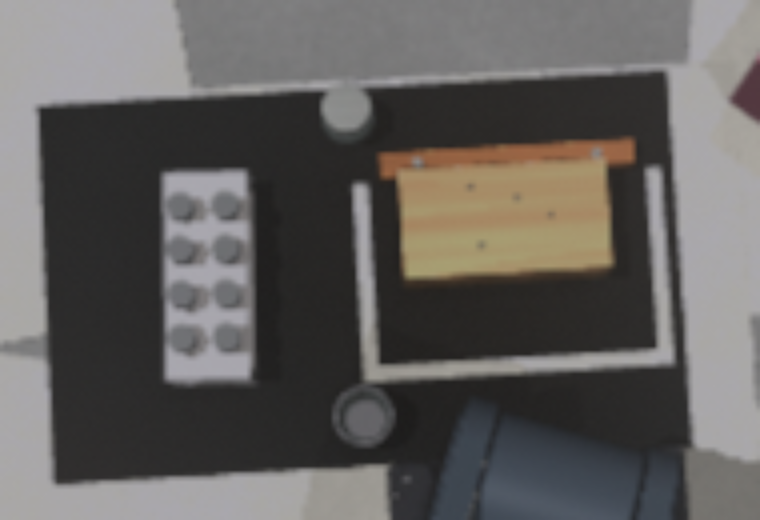

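The block (crop 505,220) lies flat inside the tape, parallel to and touching the strip (505,155), with its centre at x 31 mm (30 expected) and skew about 0.6°, within measurement noise. The rack, jar and beaker are in place, so I'm handing in.

```bash
python3 -c "
from cell import close_job
print(close_job())"
```

```text
the job is handed in; nothing more can be done
None
```

The block is lying flat inside the outline, snug against the stop strip, with the rack, jar and beaker undisturbed as far as the last top picture shows; I handed the job in (13.4 s on the robot's clock before the final check), and the hand-in call returned no verdict.

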